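# Set the bolt tester's selector by feel

### The arm

A 6-joint arm with a two-finger parallel gripper is mounted at the origin on the work surface. World frame = base frame: x ahead of the robot, y to its left, z up, the work surface at z = 0. Lengths are in m, angles in rad, forces in N, time in s.
With the tool pointing down it reaches from about 0.325 to 0.875 m from the base axis. Payload 4.4 kg.
Tool frame: the origin (TCP) lies at the very end of the fingers, on their centre line; the grasp point (between the pads) lies grip_point_offset behind it (grip_point_offset is the distance from the TCP to the grasp point, in m); z points along the fingers, y is the line along which they close (so a half turn about z gives the same grasp; the last joint's range is limited). The gripper opens to 85 mm and grips with 20 to 120 N. Pads are 22 mm wide; open, the fingers measure 114 mm over their backs; the gripper's body (76 mm by 85 mm) begins 54 mm behind the grasp point. The pads swing forward as they close: fully open they stand 13 mm farther back than shut.
Start: joints at [1.026, 0.207, 1.542, -0, 1.393, -0.15], TCP at [0.221, 0.531, 0.231] pointing down, gripper open.
Joint ranges: [-2.73, 2.73], [-0.86, 2.22], [0.23, 2.46], [-1.11, 4.25], [0.08, 2.63], [-2.82, 2.82]. Speed limits (rad/s): [2.79, 2.79, 3.14, 3.14, 3.14, 3.14].

### API

Orientations are given as a unit quaternion [x, y, z, w].
In Python, from cell import state, get_image, sign_off, grip_point_offset gives the robot as it stands.
- The arm moves only by the tool arm_command, never from a script. Its argument "motion" is a list that holds one entry, the list of rows, each a list of 5 numbers: the shift along the tool's x, y, z in units of 0.12 m (1.0 is 0.12 m), then the turn about the tool's z in units of 180 degrees (1.0 is 180 degrees), then the gripper command: -1 is shut, 1 is fully open, values between are in proportion. In form: [[[tx, ty, tz, roll, jaw], ...]]. A call has 1 to 5 rows; each row shifts and turns the commanded pose from where the row before left it, along the tool's axes as they then stand; what a row does not reach is not made up. A row lasts 1/8 s, in which the tool goes at most 62.5 mm and 10.7 degrees, less where a joint would pass 70% of its speed; a pose out of reach is approached as far as the arm can. A call with a number of a shift or a turn outside -1 to 1 is refused whole. A call with a gripper value outside its range is refused whole. The fingers move at their own pace and stop on an object; "squeeze" is the grip in N (left out, the last holds). Time passes only in rows, so rows that do not move let the fingers close. It gives the time, the measured TCP pose, the force, the opening and the grip force at its end, in the units of the state.
- state(): the state, without advancing time (a new reading comes with each control period).
- get_image(name): name is "scene" or "top" or "wrist"; returns a dict with "image" (384x512x3 uint8, red, green, blue), "z_map" (384x512 float32, m along the optical axis (not along the pixel's ray), 0 where there is no reading), "fx", "fy", "cx", "cy" (pixels), "camera_from_world" (4x4, takes a point from world to camera coordinates); the wrist camera has in their place "tool_from_camera" (4x4, takes a point from camera to tool coordinates, whose origin is the TCP and whose axes are the flange's). Camera axes: x right, y up, looking along -z (the intrinsics and any distortion apply to the point x, -y, -z); pixel columns grow to the right and rows downward; lengths in m; the calibration is good to about 2 mm. A picture is of the moment at which its call begins: read the wrist's pose just before it.
- sign_off(): hands the job in; it is judged then, once.
The state is a dict: "time_s": time; "joint_pos": joint angles; "joint_vel": joint speeds; "joint_torque": joint torques, N m; "tcp_pos": TCP position; "eef_rot": TCP orientation; "contact_force": force on the tool from outside, world axes, zero at the start; "torque": the same for the moment, N m; "width": finger opening in m; "grasp_force": force on a finger pad.
Only numpy, scipy, OpenCV 4.12 (cv2) and the standard library are available. Lean on these libraries where they do the work, as an engineer would, in place of code of your own. Each camera call takes 0.05 s, during which the arm holds its last target. There are 200 camera calls.

### The job

Get the bolt tester ready for the bronze hub bolt in its nest: turn the black selector knob anticlockwise, gently, until it just meets its stop, then turn it clockwise exactly four clicks, counting the clicks by feel because they are unevenly spaced and the dial is blank. Leave the knob at the fourth click and then throw the red-tipped lever fully over, away from the robot, to engage the tester. Do not disturb the nut, the thread gauge or the mirror.

Things in the scene. Friction and masses are not known exactly. Their poses are not given: they have to be found in the camera images.
- tester: The bolt tester, fixed to the bench: a green enclosure 180 (x) x 340 (y) x 60 mm high, front to -x; origin at the centre of its underside. In its frame the knob's axis is at x 0, y -75 mm; the lever, on a grey block 70 x 50 x 25 mm on the enclosure, at x 0, y +62 mm; a nest with a bronze bolt, its top 105 mm above the bench, at y +138 mm.
- selector_base (a point): Fixed point on the knob's axis, 60 mm above the bench, axes as the tester's. Clicks: turned clockwise from the stop, the first comes after 0.12 to 0.40 rad, each next one (six in all) 0.18 to 0.38 rad later. At each, a sprung pawl resists with up to about 0.4 N m over some 0.08 rad, then pushes the knob on over the next 0.08 rad; in between only friction of 0.04 N m.
- selector_grip (a point): Middle of the black knob's grip bar, on the knob's vertical axis, 105 mm above the bench. The bar is 64 mm long (this point's x), 14 mm thick (its y; grip it across this), from 75 to 122 mm above the bench, on a round skirt 72 mm across. It starts 0.25 to 1.2 rad clockwise (seen from above) of its stop; it stays put if let go and regripped.
- engage_tip (a point): Centre of the red ball, 26 mm across, at the tip of the tester's lever; the lever is a steel rod 10 mm thick, 80 mm from its pivot (82 mm above the bench) to the ball.
- engage (a joint): Angle of the lever: 0 = leaning 0.5 rad towards the tester's front (-x); 1.0 = thrown fully over, leaning 0.5 rad to the tester's +x. It starts between 0 and 0.15. It turns with slight friction (0.06 N m) and stays where it is left.
- nut_mid (a point): Blued steel hexagon nut, 55 mm across flats, 29 mm high, lying flat on the bench; this is its centre. Bystander.
- gauge_mid (a point): Brass thread pitch gauge lying on the bench, 66 x 22 x 10 mm with fanned leaves at +x; this is the centre of its body. Bystander.
- mirror_mid (a point): Middle of the black rubber grip (110 x 18 x 18 mm) of an inspection mirror lying on the bench; rod and round mirror reach 165 mm from here along +x. Bystander.
- selector_rim (a point): Front edge of the bare aluminium dial ring (92 mm across) under the knob. The knob's stop is solid and hidden, its place varies: there the torque rises at once and does not fall again as at a click. More than 1.5 N m damages it; 0.7 N m is a clear touch.

How it is judged:
On the way, in this order (a step that is already met when the one before it is completed fails the run):
1. the knob is turned anticlockwise against its stop (contact force between lug and stop above 1 N), for 0.04 s.
2. the knob is turned clockwise over the fourth click and not over the fifth, the lever still unthrown (y of bump4 in the frame of selector_base below -0.002 m and y of bump5 in the frame of selector_base above 0.002 m and value of joint engage below 0.3 rad), for 0.3 s.
3. the lever is thrown (value of joint engage above 0.85 rad), for 0.2 s.
At the end, for the whole second after the job is handed in: The knob rests past the crest of the fourth click from its stop and short of that of the fifth, and the lever stands at 0.85 rad or more of its 1.0 rad (y of bump4 in the frame of selector_base below -0.002 m and y of bump5 in the frame of selector_base above 0.002 m and value of joint engage above 0.85 rad); the robot touches nothing.
It fails at once if the knob is forced against its stop (more than 25 N at the stop pin, about 1.5 N m) (contact force between lug and stop above 25 N).
It fails at once if the nut, the gauge or the mirror is moved by more than 10 mm (distance of any of nut_mid, gauge_mid, mirror_mid from where it was at the start of the episode above 0.01 m).
It also fails if it takes over 72 s, if anything falls off the work surface, if the arm or the gripper's body presses on something with over 40 N, if the wrist force passes 120 N, or if a joint passes its speed limit or range.

## Working session

There is one attempt and no reset: what is moved stays moved. The work goes in short steps, Python scripts to look and compute and a tool call to move; the robot and the scene stay as the last step left them, time stands still between calls to the robot, and variables do not carry over. Pictures are saved under pics/ and viewed, at most 10 in all, crops included, and the job is handed in when it is done.

Besides the shell and the picture viewer there is one more tool, called after "Request:" as name(argument=value, ...) on one line, values as JSON. arm_command: Moves the arm, as the interface text tells. Its arguments: {"type":"object","properties":{"motion":{"type":"array","items":{"type":"array","items":{"type":"array","items":{"type":"number","minimum":-1,"maximum":1}}}},"squeeze":{"type":"number"}},"required":["motion"]}

```bash
ls; mkdir -p pics; python3 - <<'E'
from cell import state,get_image,grip_point_offset
import cv2,numpy as np
print(grip_point_offset);s=state();print(s)
a=[]
for n in("scene","top"):
    d=get_image(n);np.savez(n+".npz",**d);a.append(d["image"])
    print(n,d["fx"],d["fy"],d["cx"],d["cy"],d["camera_from_world"])
    cv2.imwrite(f"pics/{n}0.png",cv2.resize(d["image"],(800,600))[:,:,::-1])
E
```

```text
pics
0.0187
{'time_s': 0.0, 'joint_pos': array([ 1.02651348e+00,  2.07449703e-01,  1.54300784e+00,  1.96398390e-06,
        1.39350594e+00, -1.50511458e-01]), 'joint_vel': array([ 1.22946816e-03, -9.74374206e-04, -1.71892906e-04,  3.82963863e-06,
        1.41036106e-03, -3.65557547e-04]), 'joint_torque': array([-8.63584755e-04, -3.83035862e+01, -2.91593564e+01, -1.65205633e-04,
        1.05984180e-02, -7.44540813e-06]), 'tcp_pos': array([0.22021742, 0.53030875, 0.23008336]), 'eef_rot': array([ 1.95616177e-01,  9.80679818e-01, -1.11427037e-03, -4.04484613e-04]), 'contact_force': array([ 0.69437935, -0.23778993,  0.3769609 ]), 'torque': array([-0.0434597 ,  0.0143283 , -0.00295242]), 'grasp_force': 0.0, 'width': 0.08573722609028699}
scene 379.6841077760196 379.6841077760196 253.13311129093364 187.14130680495632 [[-0.60164309  0.79864795  0.01367679  0.33239254]
 [-0.60139222 -0.464181    0.65027948  0.19563004]
 [ 0.52569287  0.38301104  0.75957195 -1.04606065]
 [ 0.          0.          0.          1.        ]]
top 419.8325016968679 419.8325016968679 254.6918661443086 193.0093506019788 [[-0.001181   -0.99998919 -0.00449762 -0.06229345]
 [ 0.98966549 -0.0018137   0.14338385 -0.51268312]
 [-0.14339046 -0.0042818   0.98965693 -0.95169906]
 [ 0.          0.          0.          1.        ]]
```

View pics/scene0.png

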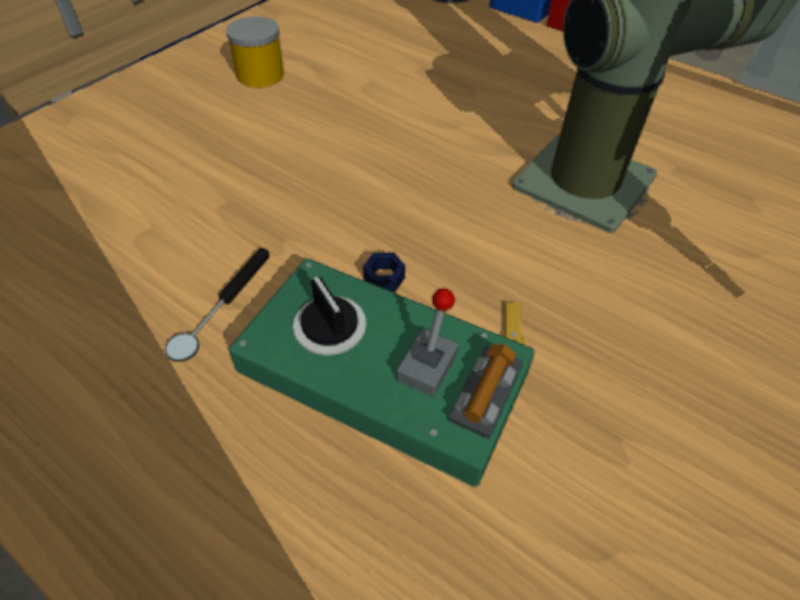

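View pics/top0.png

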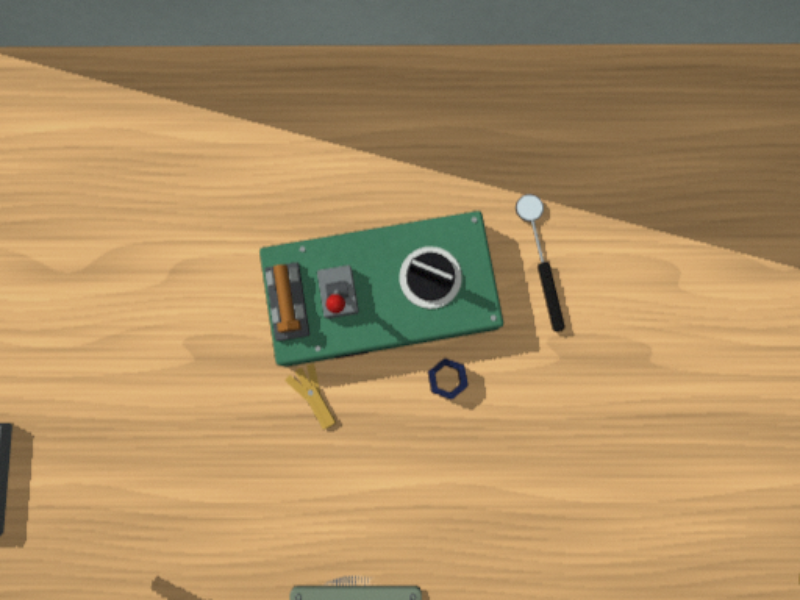

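The scene view shows the tester with the knob at (330,320) and the red ball at (443,299). In the top view the knob is at (431,277) with a white line on its bar, the ball at (335,302), the nut at (448,378), the gauge at (315,400) and the mirror at (545,270). Next I'll measure these.

```bash
cat > h.py <<'E'
import numpy as np,cv2
def ray(d,uv,z,cfw=None):
    M=np.linalg.inv(d["camera_from_world"]); uv=np.atleast_2d(uv).astype(float)
    r=np.c_[(uv[:,0]-d["cx"])/d["fx"],-(uv[:,1]-d["cy"])/d["fy"],-np.ones(len(uv))]@M[:3,:3].T
    o=M[:3,3]; return o+r*((z-o[2])/r[:,2])[:,None]
def big(m): 
    c,_=cv2.findContours(m.astype(np.uint8),cv2.RETR_EXTERNAL,cv2.CHAIN_APPROX_NONE)
    return max(c,key=cv2.contourArea)[:,0]
E
python3 - <<'E'
from h import *
d=dict(np.load("top.npz")); im=d["image"]; hsv=cv2.cvtColor(im,cv2.COLOR_RGB2HSV); H,S,V=[hsv[...,i].astype(int) for i in range(3)]
g=(H>60)&(H<90)&(S>90)
p=ray(d,big(g),.06)[:,:2]; r=cv2.minAreaRect((p*1000).astype(np.float32)); print("tester",r,cv2.boxPoints(r))
roi=np.zeros_like(g); roi[155:200,252:300]=1
w=(S<50)&(V>150)&roi
c=np.argwhere(w)[:,::-1]; ring=ray(d,cv2.convexHull(c.astype(np.int32))[:,0],.062)[:,:2]
print("ring",cv2.minEnclosingCircle((ring*1000).astype(np.float32)))
# stripe: white inside ring
ctr=np.array([276,177]); s=c[np.hypot(*(c-ctr).T)<15]; P=ray(d,s,.122)[:,:2]
m=P.mean(0); u,_,v=np.linalg.svd(P-m); print("bar",m,v[0],np.degrees(np.arctan2(v[0][1],v[0][0])),len(s),np.ptp((P-m)@v[0]))
for n in("top","scene"):
    d=dict(np.load(n+".npz"));h=cv2.cvtColor(d["image"],cv2.COLOR_RGB2HSV);R=((h[...,0]<6)|(h[...,0]>174))&(h[...,1]>180)&(h[...,2]>90)
    if n=="scene": R[:150]=0
    b=big(R); c=b.mean(0); print("ball",n,c,[ray(d,c,z)[0].round(4) for z in(.14,.152,.16)])
E
```

```text
tester ((530.6787109375, -37.110809326171875), (178.1223907470703, 334.2396545410156), 9.819414138793945) [[ 414.42105  112.37195]
 [ 471.4234  -216.97116]
 [ 646.9364  -186.59357]
 [ 589.934    142.74954]]
ring ((546.8756713867188, -109.78675079345703), 46.40630340576172)
bar [ 0.54564891 -0.11058729] [-0.38753797 -0.92185374] -112.80139139159094 61 0.055114012627657964
ball top [214.19354839 193.77419355] [array([0.4962, 0.0218, 0.14  ]), array([0.4944, 0.0206, 0.152 ]), array([0.4933, 0.0198, 0.16  ])]
ball scene [283.55555556 191.33333333] [array([0.4802, 0.0117, 0.14  ]), array([0.4891, 0.0166, 0.152 ]), array([0.495 , 0.0199, 0.16  ])]
```

Request:
arm_command(motion=[[[-0.304,-0.259,0,0,1],[-0.304,-0.259,0,0,1],[-0.304,-0.259,0,0,1],[-0.304,-0.259,0,0,1],[-0.304,-0.259,0,0,1]]])

```text
time_s: 0.72
tcp_pos: [0.3296, 0.3159, 0.2309]
eef_rot: [0.195, 0.981, -0.0, -0.0]
contact_force: [-0.0, 0.5, 0.3]
width: 0.0855
grasp_force: 0.0
```

Request:
arm_command(motion=[[[-0.304,-0.259,0,0,1],[-0.304,-0.259,0,0,1],[-0.304,-0.259,0,0,1],[-0.304,-0.259,0,0,1],[-0.304,-0.259,0,0,1]]])

```text
time_s: 1.35
tcp_pos: [0.4384, 0.1025, 0.231]
eef_rot: [0.196, 0.981, 0.0, -0.0]
contact_force: [1.1, 0.2, 0.1]
width: 0.0858
grasp_force: 0.0
```

Request:
arm_command(motion=[[[-0.304,-0.259,0,0,1],[-0.304,-0.259,0,0,1],[-0.304,-0.259,0,0,1],[-0.304,-0.259,0,0,1],[-0.304,-0.259,0,0,1]]])

```text
time_s: 1.98
tcp_pos: [0.5473, -0.1109, 0.2307]
eef_rot: [0.196, 0.981, 0.0, -0.0]
contact_force: [0.5, 0.1, 0.2]
width: 0.0855
grasp_force: 0.0
```

Request:
arm_command(motion=[[[0,0,0,0.0557,1],[0,0,0,0.0557,1],[0,0,0,0.0557,1],[0,0,0,0.0557,1],[0,0,0,0.0557,1]]])

```text
time_s: 2.6
tcp_pos: [0.5466, -0.1094, 0.2306]
eef_rot: [0.595, 0.804, -0.0, -0.001]
contact_force: [-0.2, -0.2, -0.0]
width: 0.0856
grasp_force: 0.0
```

Request:
arm_command(motion=[[[0,0,0,0.0557,1],[0,0,0,0.0557,1],[0,0,0,0.0557,1],[0,0,0,0.0557,1],[0,0,0,0,1]]])

```text
time_s: 3.22
tcp_pos: [0.5467, -0.1093, 0.2307]
eef_rot: [0.832, 0.554, -0.0, -0.0]
contact_force: [0.3, -0.5, 0.2]
width: 0.0853
grasp_force: 0.0
```

```bash
python3 - <<'E'
from cell import state,get_image
from h import *
from scipy.spatial.transform import Rotation as Ro
s=state();d=get_image("wrist");np.savez("wrist1.npz",**d)
cv2.imwrite("pics/w1.png",d["image"][:,:,::-1])
T=np.eye(4);T[:3,:3]=Ro.from_quat(s["eef_rot"]).as_matrix();T[:3,3]=s["tcp_pos"]
d["camera_from_world"]=np.linalg.inv(T@d["tool_from_camera"])
print(d["tool_from_camera"],s["torque"],s["joint_pos"])
hsv=cv2.cvtColor(d["image"],cv2.COLOR_RGB2HSV)
w=((hsv[...,1]<60)&(hsv[...,2]>140)).astype(np.uint8)
n,l,st,ce=cv2.connectedComponentsWithStats(w)
for i in range(1,n):
    if st[i,4]<150: continue
    q=np.argwhere(l==i)[:,::-1]; P=ray(d,q,.122)[:,:2];m=P.mean(0);v=np.linalg.svd(P-m,full_matrices=False)[2]
    a=np.degrees(np.arctan2(v[0][1],v[0][0])); rg=ray(d,cv2.convexHull(q.astype(np.int32))[:,0],.062)[:,:2]
    print(st[i],m,a,np.ptp((P-m)@v[0]),np.ptp((P-m)@v[1]),cv2.minEnclosingCircle((rg*1000).astype(np.float32)))
E
```

```text
[[ 3.61288987e-05  9.61253627e-01  2.75665491e-01  6.99172401e-02]
 [ 9.99999024e-01  3.50356896e-04 -1.35276526e-03 -7.70374586e-04]
 [-1.39693182e-03  2.75665271e-01 -9.61252676e-01 -1.43459586e-01]
 [ 0.00000000e+00  0.00000000e+00  0.00000000e+00  1.00000000e+00]] [-0.05785788  0.00618266  0.03847265] [-3.52635759e-01  1.70989030e-01  1.58473775e+00 -9.18882690e-06
  1.38703171e+00  4.31732368e-02]
[ 215  137   83   72 1454] [ 0.55631711 -0.08562394] 153.42899379621656 0.0752017037708522 0.0647174584342522 ((544.8269653320312, -110.7136459350586), 46.576988220214844)
[254 161   5  63 312] [ 0.54510011 -0.10986401] -112.75345377257024 0.059632809353519126 0.0038160315148461294 ((538.5661010742188, -126.40753173828125), 36.94939041137695)
[366 228  29  26 584] [ 0.63808915 -0.20153079] -57.75661169389301 0.028222161218797663 0.02714603130931719 ((653.0952758789062, -239.6155242919922), 17.691566467285156)
```

View pics/w1.png

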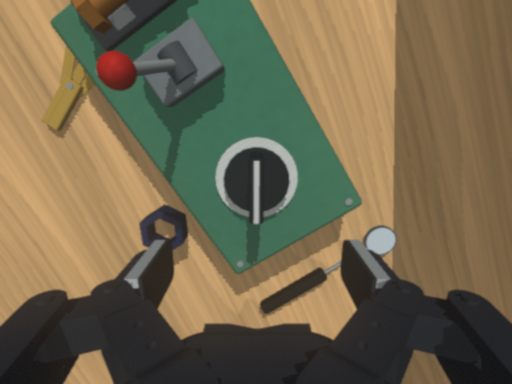

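The wrist view shows the bar upright in the image at column 256, rows 161 to 224. It is aligned with the tool, so I'll descend and grip.

Request:
arm_command(motion=[[[-0.013,-0.01,0.3,0,1],[0,0,0.3,0,1],[0,0,0.3,0,1],[0,0,0.3,0,1],[0,0,0,0,0]]], squeeze=110)

```text
time_s: 3.9
tcp_pos: [0.5422, -0.1093, 0.0839]
eef_rot: [0.832, 0.554, -0.002, -0.003]
contact_force: [-0.3, -0.0, 1.2]
width: 0.0698
grasp_force: 0.0
```

Request:
arm_command(motion=[[[0,0,0,0,-1],[0,0,0,0,-1],[0,0,0,0,-1],[0,0,0,0,-1],[0,0,0,0,-1]]], squeeze=110)

```text
time_s: 4.53
tcp_pos: [0.5454, -0.1104, 0.0893]
eef_rot: [0.833, 0.554, 0.0, 0.0]
contact_force: [-4.6, 1.4, 7.1]
width: 0.0126
grasp_force: 108.7
```

Request:
arm_command(motion=[[[0,0,0,-0.008,-1],[0,0,0,-0.008,-1]]])

```text
time_s: 4.78
tcp_pos: [0.5454, -0.1104, 0.0893]
eef_rot: [0.818, 0.575, 0.0, 0.0]
contact_force: [-4.7, 1.4, 8.1]
width: 0.0126
grasp_force: 108.7
```

Request:
arm_command(motion=[[[0,0,0,0,-1]]])

```text
time_s: 4.9
tcp_pos: [0.5454, -0.1104, 0.0894]
eef_rot: [0.819, 0.574, 0.0, 0.0]
contact_force: [-3.6, 1.5, 7.4]
width: 0.0122
grasp_force: 108.7
```

```bash
cat > t.py <<'E'
from cell import state
import numpy as np
s=state();q=s["eef_rot"];print("t",s["time_s"],"yaw",round(2*np.arctan2(q[1],q[0]),4),"tz",s["torque"].round(3),"j6",s["joint_pos"][5].round(4),"tq6",s["joint_torque"][5].round(3))
E
python3 t.py
```

```text
t 4.9 yaw 1.2239 tz [0.176 0.658 0.038] j6 -0.0083 tq6 0.008
```

Request:
arm_command(motion=[[[0,0,0,-0.0064,-1],[0,0,0,-0.0064,-1],[0,0,0,-0.0064,-1]]])

```text
time_s: 5.28
tcp_pos: [0.5454, -0.1104, 0.0893]
eef_rot: [0.801, 0.599, 0.0, 0.0]
contact_force: [-4.5, 1.7, 7.7]
width: 0.0125
grasp_force: 108.8
```

Request:
arm_command(motion=[[[0,0,0,-0.0064,-1]]])

```text
time_s: 5.4
tcp_pos: [0.5454, -0.1104, 0.0893]
eef_rot: [0.795, 0.607, 0.0, 0.0]
contact_force: [-2.7, 0.5, 7.6]
width: 0.0124
grasp_force: 108.8
```

Request:
arm_command(motion=[[[0,0,0,-0.0064,-1]]])

```text
time_s: 5.52
tcp_pos: [0.5454, -0.1104, 0.0893]
eef_rot: [0.789, 0.615, 0.0, 0.0]
contact_force: [-4.8, 2.0, 7.5]
width: 0.0122
grasp_force: 108.8
```

Request:
arm_command(motion=[[[0,0,0,-0.0064,-1]]])

```text
time_s: 5.65
tcp_pos: [0.5454, -0.1104, 0.0893]
eef_rot: [0.782, 0.623, 0.0, 0.0]
contact_force: [-3.6, 0.9, 7.7]
width: 0.0128
grasp_force: 108.8
```

Request:
arm_command(motion=[[[0,0,0,-0.0064,-1]]])

```text
time_s: 5.78
tcp_pos: [0.5454, -0.1104, 0.0893]
eef_rot: [0.776, 0.63, 0.0, 0.0]
contact_force: [-3.7, 1.1, 6.7]
width: 0.0126
grasp_force: 108.9
```

```bash
python3 t.py
```

```text
t 5.775 yaw 1.3636 tz [ 0.174  0.729 -0.46 ] j6 -0.1482 tq6 -0.386
```

Request:
arm_command(motion=[[[0,0,0,-0.0032,-1],[0,0,0,-0.0032,-1]]], squeeze=45)

```text
time_s: 6.02
tcp_pos: [0.5454, -0.1104, 0.0893]
eef_rot: [0.77, 0.638, 0.0, 0.0]
contact_force: [-3.6, 1.5, 6.6]
width: 0.0122
grasp_force: 108.8
```

```bash
python3 t.py
```

```text
t 6.025 yaw 1.3838 tz [ 0.166  0.659 -0.272] j6 -0.1685 tq6 -0.168
```

Request:
arm_command(motion=[[[0,0,0,-0.0032,-1],[0,0,0,-0.0032,-1]]])

```text
time_s: 6.28
tcp_pos: [0.5454, -0.1104, 0.0893]
eef_rot: [0.763, 0.646, 0.0, 0.0]
contact_force: [-3.9, 1.2, 7.3]
width: 0.0125
grasp_force: 108.7
```

```bash
python3 t.py
```

```text
t 6.275 yaw 1.4045 tz [ 0.273  0.729 -0.069] j6 -0.189 tq6 -0.007
```

Request:
arm_command(motion=[[[0,0,0,-0.0032,-1],[0,0,0,-0.0032,-1],[0,0,0,-0.0032,-1]]], squeeze=45)

```text
time_s: 6.65
tcp_pos: [0.5454, -0.1104, 0.0893]
eef_rot: [0.753, 0.658, -0.0, 0.0]
contact_force: [-4.1, 1.2, 7.0]
width: 0.0125
grasp_force: 108.8
```

```bash
python3 t.py
```

```text
t 6.65 yaw 1.4356 tz [0.304 0.721 0.189] j6 -0.2198 tq6 0.233
```

Request:
arm_command(motion=[[[0,0,0,-0.0032,-1],[0,0,0,-0.0032,-1],[0,0,0,-0.0032,-1]]])

```text
time_s: 7.02
tcp_pos: [0.5454, -0.1104, 0.0893]
eef_rot: [0.743, 0.669, -0.0, 0.0]
contact_force: [-4.8, 0.5, 7.9]
width: 0.0126
grasp_force: 108.8
```

```bash
python3 t.py
```

```text
t 7.025 yaw 1.4662 tz [0.244 0.619 0.198] j6 -0.2502 tq6 0.257
```

Request:
arm_command(motion=[[[0,0,0,-0.0032,-1],[0,0,0,-0.0032,-1]]])

```text
time_s: 7.28
tcp_pos: [0.5455, -0.1104, 0.0893]
eef_rot: [0.737, 0.676, 0.0, 0.0]
contact_force: [-4.0, 1.2, 7.3]
width: 0.0123
grasp_force: 108.7
```

```bash
python3 t.py
```

```text
t 7.275 yaw 1.4853 tz [ 0.261  0.644 -0.041] j6 -0.2697 tq6 0.019
```

Request:
arm_command(motion=[[[0,0,0,0,-0.5],[0,0,0,0,-0.5],[0,0,0,0,-1],[0,0,0,0,-1],[0,0,0,0,-1]]], squeeze=45)

```text
time_s: 7.9
tcp_pos: [0.5454, -0.1106, 0.0876]
eef_rot: [0.737, 0.676, -0.0, 0.0]
contact_force: [-2.3, -0.4, 4.7]
width: 0.0133
grasp_force: 44.7
```

```bash
python3 t.py
```

```text
t 7.9 yaw 1.4846 tz [0.044 0.369 0.048] j6 -0.2692 tq6 0.027
```

Request:
arm_command(motion=[[[0,0,0,-0.0032,-1]]])

```text
time_s: 8.02
tcp_pos: [0.5454, -0.1106, 0.0876]
eef_rot: [0.733, 0.68, -0.0, 0.0]
contact_force: [-3.2, 0.2, 5.0]
width: 0.0132
grasp_force: 44.7
```

```bash
python3 t.py
```

```text
t 8.025 yaw 1.4949 tz [ 0.006  0.381 -0.019] j6 -0.2795 tq6 0.043
```

Request:
arm_command(motion=[[[0,0,0,-0.0032,-1],[0,0,0,-0.0032,-1]]])

```text
time_s: 8.28
tcp_pos: [0.5454, -0.1105, 0.0876]
eef_rot: [0.727, 0.687, -0.0, -0.0]
contact_force: [-2.4, -0.3, 5.7]
width: 0.0133
grasp_force: 44.7
```

```bash
python3 t.py
```

```text
t 8.275 yaw 1.5151 tz [ 0.023  0.4   -0.004] j6 -0.2997 tq6 0.025
```

Request:
arm_command(motion=[[[0,0,0,-0.0032,-1],[0,0,0,-0.0032,-1]]])

```text
time_s: 8.52
tcp_pos: [0.5454, -0.1106, 0.0876]
eef_rot: [0.72, 0.694, -0.0, 0.0]
contact_force: [-3.8, 0.3, 5.3]
width: 0.0133
grasp_force: 44.7
```

```bash
python3 t.py
```

```text
t 8.525 yaw 1.5352 tz [ 0.062  0.355 -0.034] j6 -0.3198 tq6 0.025
```

Request:
arm_command(motion=[[[0,0,0,-0.0032,-1]]])

```text
time_s: 8.65
tcp_pos: [0.5454, -0.1106, 0.0876]
eef_rot: [0.716, 0.698, -0.0, 0.0]
contact_force: [-2.9, -0.2, 4.4]
width: 0.0138
grasp_force: 44.7
```

```bash
python3 t.py
```

```text
t 8.65 yaw 1.5452 tz [ 0.068  0.366 -0.061] j6 -0.3299 tq6 0.025
```

Request:
arm_command(motion=[[[0,0,0,-0.0032,-1],[0,0,0,-0.0032,-1]]])

```text
time_s: 8.9
tcp_pos: [0.5454, -0.1105, 0.0876]
eef_rot: [0.709, 0.705, 0.0, -0.0]
contact_force: [-2.8, -0.1, 4.5]
width: 0.0132
grasp_force: 45.0
```

```bash
python3 t.py
```

```text
t 8.9 yaw 1.5642 tz [ 0.062  0.427 -0.437] j6 -0.3491 tq6 -0.423
```

Request:
arm_command(motion=[[[0,0,0,-0.0032,-1]]])

```text
time_s: 9.02
tcp_pos: [0.5454, -0.1105, 0.0876]
eef_rot: [0.706, 0.708, 0.0, -0.0]
contact_force: [-2.4, 0.5, 6.4]
width: 0.0133
grasp_force: 46.0
```

```bash
python3 t.py
```

```text
t 9.025 yaw 1.5731 tz [ 0.05   0.419 -0.707] j6 -0.3584 tq6 -0.702
```

Request:
arm_command(motion=[[[0,0,0,-0.0032,-1]]])

```text
time_s: 9.15
tcp_pos: [0.5454, -0.1105, 0.0876]
eef_rot: [0.703, 0.711, 0.0, -0.0]
contact_force: [-2.4, 0.3, 5.9]
width: 0.0132
grasp_force: 48.6
```

```bash
python3 t.py
```

```text
t 9.15 yaw 1.5822 tz [ 0.071  0.404 -1.004] j6 -0.3677 tq6 -0.929
```

Torque has risen steadily to 1.0 N m without dropping, so this is the stop. I'll turn clockwise now.

Request:
arm_command(motion=[[[0,0,0,0.0064,-1],[0,0,0,0.0064,-1],[0,0,0,0.0064,-1]]])

```text
time_s: 9.52
tcp_pos: [0.5454, -0.1106, 0.0876]
eef_rot: [0.723, 0.691, -0.0, 0.0]
contact_force: [-2.6, -0.1, 6.1]
width: 0.0135
grasp_force: 44.7
```

```bash
python3 t.py
```

```text
t 9.525 yaw 1.5244 tz [0.099 0.363 0.034] j6 -0.309 tq6 -0.088
```

Request:
arm_command(motion=[[[0,0,0,0.0064,-1],[0,0,0,0.0064,-1]]])

```text
time_s: 9.78
tcp_pos: [0.5454, -0.1106, 0.0876]
eef_rot: [0.737, 0.676, -0.0, 0.0]
contact_force: [-3.1, -0.3, 4.9]
width: 0.0132
grasp_force: 44.7
```

```bash
python3 t.py
```

```text
t 9.775 yaw 1.4842 tz [-0.031  0.366  0.018] j6 -0.2688 tq6 -0.088
```

Request:
arm_command(motion=[[[0,0,0,0.0064,-1],[0,0,0,0.0064,-1]]])

```text
time_s: 10.02
tcp_pos: [0.5453, -0.1105, 0.0876]
eef_rot: [0.75, 0.661, -0.0, 0.0]
contact_force: [-2.5, 1.0, 5.3]
width: 0.0138
grasp_force: 45.0
```

```bash
python3 t.py
```

```text
t 10.025 yaw 1.4455 tz [0.071 0.426 0.488] j6 -0.2297 tq6 0.375
```

Request:
arm_command(motion=[[[0,0,0,0.0064,-1],[0,0,0,0.0064,-1]]])

```text
time_s: 10.28
tcp_pos: [0.5454, -0.1106, 0.0876]
eef_rot: [0.763, 0.646, -0.0, 0.0]
contact_force: [-3.2, 0.6, 5.7]
width: 0.0136
grasp_force: 44.7
```

```bash
python3 t.py
```

```text
t 10.275 yaw 1.4043 tz [-0.059  0.427  0.09 ] j6 -0.1886 tq6 -0.051
```

Request:
arm_command(motion=[[[0,0,0,0.0064,-1],[0,0,0,0.0064,-1]]])

```text
time_s: 10.52
tcp_pos: [0.5453, -0.1106, 0.0876]
eef_rot: [0.777, 0.63, -0.0, -0.0]
contact_force: [-3.5, -0.2, 5.3]
width: 0.0133
grasp_force: 44.8
```

```bash
python3 t.py
```

```text
t 10.525 yaw 1.3629 tz [ 0.016  0.505 -0.27 ] j6 -0.1475 tq6 -0.382
```

Request:
arm_command(motion=[[[0,0,0,0.0064,-1],[0,0,0,0.0064,-1]]])

```text
time_s: 10.78
tcp_pos: [0.5453, -0.1105, 0.0876]
eef_rot: [0.789, 0.614, -0.0, 0.0]
contact_force: [-2.8, 0.8, 5.6]
width: 0.0135
grasp_force: 44.8
```

```bash
python3 t.py
```

```text
t 10.775 yaw 1.3232 tz [0.057 0.388 0.058] j6 -0.1078 tq6 -0.073
```

Request:
arm_command(motion=[[[0,0,0,0.0064,-1],[0,0,0,0.0064,-1]]])

```text
time_s: 11.02
tcp_pos: [0.5453, -0.1106, 0.0876]
eef_rot: [0.801, 0.598, -0.0, 0.0]
contact_force: [-3.5, 0.2, 5.8]
width: 0.0135
grasp_force: 44.8
```

```bash
python3 t.py
```

```text
t 11.025 yaw 1.2832 tz [0.022 0.375 0.048] j6 -0.0677 tq6 -0.088
```

Request:
arm_command(motion=[[[0,0,0,0.0064,-1],[0,0,0,0.0064,-1]]])

```text
time_s: 11.28
tcp_pos: [0.5453, -0.1106, 0.0876]
eef_rot: [0.813, 0.582, -0.0, 0.0]
contact_force: [-2.8, 0.4, 4.5]
width: 0.0136
grasp_force: 44.8
```

```bash
python3 t.py
```

```text
t 11.275 yaw 1.243 tz [0.081 0.392 0.015] j6 -0.0275 tq6 -0.088
```

Request:
arm_command(motion=[[[0,0,0,0.0064,-1],[0,0,0,0.0064,-1]]])

```text
time_s: 11.52
tcp_pos: [0.5453, -0.1106, 0.0876]
eef_rot: [0.825, 0.566, -0.0, 0.0]
contact_force: [-2.6, 0.1, 5.2]
width: 0.0133
grasp_force: 44.8
```

```bash
python3 t.py
```

```text
t 11.525 yaw 1.2028 tz [0.048 0.418 0.096] j6 0.0127 tq6 -0.088
```

Request:
arm_command(motion=[[[0,0,0,0.0064,-1],[0,0,0,0.0064,-1]]])

```text
time_s: 11.78
tcp_pos: [0.5453, -0.1106, 0.0876]
eef_rot: [0.836, 0.549, -0.0, 0.0]
contact_force: [-3.5, 0.5, 5.5]
width: 0.0134
grasp_force: 44.8
```

```bash
python3 t.py
```

```text
t 11.775 yaw 1.1628 tz [0.027 0.389 0.115] j6 0.0527 tq6 0.022
```

Request:
arm_command(motion=[[[0,0,0,0.0064,-1],[0,0,0,0.0064,-1]]])

```text
time_s: 12.02
tcp_pos: [0.5453, -0.1106, 0.0876]
eef_rot: [0.846, 0.533, -0.0, 0.0]
contact_force: [-2.1, -0.1, 4.7]
width: 0.0137
grasp_force: 44.8
```

```bash
python3 t.py
```

```text
t 12.025 yaw 1.1237 tz [0.049 0.481 0.343] j6 0.0922 tq6 0.22
```

Request:
arm_command(motion=[[[0,0,0,0.0064,-1],[0,0,0,0.0064,-1]]])

```text
time_s: 12.28
tcp_pos: [0.5453, -0.1106, 0.0876]
eef_rot: [0.857, 0.515, -0.0, -0.0]
contact_force: [-3.2, 0.4, 5.6]
width: 0.0135
grasp_force: 44.8
```

```bash
python3 t.py
```

```text
t 12.275 yaw 1.0822 tz [-0.06   0.467 -0.017] j6 0.1334 tq6 -0.149
```

Request:
arm_command(motion=[[[0,0,0,0.0064,-1],[0,0,0,0.0064,-1]]])

```text
time_s: 12.52
tcp_pos: [0.5452, -0.1105, 0.0876]
eef_rot: [0.868, 0.497, -0.0, -0.0]
contact_force: [-3.0, 0.2, 5.2]
width: 0.0133
grasp_force: 44.8
```

```bash
python3 t.py
```

```text
t 12.525 yaw 1.0409 tz [ 0.043  0.458 -0.181] j6 0.1744 tq6 -0.397
```

Request:
arm_command(motion=[[[0,0,0,0.0064,-1],[0,0,0,0.0064,-1]]])

```text
time_s: 12.78
tcp_pos: [0.5453, -0.1106, 0.0876]
eef_rot: [0.877, 0.48, -0.0, -0.0]
contact_force: [-3.0, 0.6, 5.1]
width: 0.0134
grasp_force: 44.8
```

```bash
python3 t.py
```

```text
t 12.775 yaw 1.0017 tz [ 0.036  0.379 -0.002] j6 0.2138 tq6 -0.085
```

Request:
arm_command(motion=[[[0,0,0,0.0064,-1],[0,0,0,0.0064,-1]]])

```text
time_s: 13.02
tcp_pos: [0.5453, -0.1105, 0.0876]
eef_rot: [0.887, 0.462, -0.0, 0.0]
contact_force: [-3.7, -0.1, 5.8]
width: 0.0133
grasp_force: 44.8
```

```bash
python3 t.py
```

```text
t 13.025 yaw 0.9616 tz [0.023 0.454 0.054] j6 0.254 tq6 -0.088
```

Request:
arm_command(motion=[[[0,0,0,0.0064,-1],[0,0,0,0.0064,-1]]])

```text
time_s: 13.28
tcp_pos: [0.5452, -0.1105, 0.0876]
eef_rot: [0.896, 0.445, -0.0, -0.0]
contact_force: [-2.8, -0.2, 5.8]
width: 0.0135
grasp_force: 44.9
```

```bash
python3 t.py
```

```text
t 13.275 yaw 0.922 tz [0.05  0.497 0.334] j6 0.2936 tq6 0.196
```

Request:
arm_command(motion=[[[0,0,0,0.0064,-1],[0,0,0,0.0064,-1]]])

```text
time_s: 13.52
tcp_pos: [0.5452, -0.1105, 0.0876]
eef_rot: [0.904, 0.427, -0.0, 0.0]
contact_force: [-2.9, 0.6, 5.7]
width: 0.0133
grasp_force: 44.8
```

```bash
python3 t.py
```

```text
t 13.525 yaw 0.882 tz [-0.008  0.52   0.175] j6 0.3338 tq6 0.063
```

Request:
arm_command(motion=[[[0,0,0,0.0064,-1],[0,0,0,0.0064,-1]]])

```text
time_s: 13.78
tcp_pos: [0.5452, -0.1105, 0.0876]
eef_rot: [0.913, 0.408, -0.0, -0.0]
contact_force: [-2.6, 0.3, 6.2]
width: 0.0133
grasp_force: 44.8
```

```bash
python3 t.py
```

```text
t 13.775 yaw 0.8405 tz [-0.005  0.523 -0.14 ] j6 0.375 tq6 -0.288
```

Request:
arm_command(motion=[[[0,0,0,0.0064,-1],[0,0,0,0.0064,-1]]])

```text
time_s: 14.02
tcp_pos: [0.5452, -0.1105, 0.0876]
eef_rot: [0.921, 0.389, -0.0, -0.0]
contact_force: [-3.6, 0.8, 5.8]
width: 0.0136
grasp_force: 44.8
```

```bash
python3 t.py
```

```text
t 14.025 yaw 0.8001 tz [0.047 0.463 0.016] j6 0.4153 tq6 -0.185
```

Request:
arm_command(motion=[[[0,0,0,0.0064,-1],[0,0,0,0.0064,-1]]])

```text
time_s: 14.28
tcp_pos: [0.5452, -0.1105, 0.0876]
eef_rot: [0.929, 0.371, -0.0, -0.0]
contact_force: [-3.4, 0.3, 5.2]
width: 0.0134
grasp_force: 44.8
```

```bash
python3 t.py
```

```text
t 14.275 yaw 0.7605 tz [0.054 0.496 0.041] j6 0.455 tq6 -0.088
```

Request:
arm_command(motion=[[[0,0,0,0.0064,-1],[0,0,0,0.0064,-1]]])

```text
time_s: 14.52
tcp_pos: [0.5452, -0.1105, 0.0877]
eef_rot: [0.936, 0.352, -0.0, -0.0]
contact_force: [-2.9, 0.2, 6.0]
width: 0.0136
grasp_force: 44.8
```

```bash
python3 t.py
```

```text
t 14.525 yaw 0.7203 tz [0.055 0.513 0.064] j6 0.4952 tq6 -0.088
```

Request:
arm_command(motion=[[[0,0,0,0.0064,-1],[0,0,0,0.0064,-1]]])

```text
time_s: 14.78
tcp_pos: [0.5452, -0.1105, 0.0876]
eef_rot: [0.943, 0.334, -0.0, -0.0]
contact_force: [-3.4, 1.0, 6.7]
width: 0.0133
grasp_force: 44.8
```

```bash
python3 t.py
```

```text
t 14.775 yaw 0.6801 tz [0.016 0.513 0.031] j6 0.5354 tq6 -0.088
```

Request:
arm_command(motion=[[[0,0,0,0.0064,-1],[0,0,0,0.0064,-1]]])

```text
time_s: 15.02
tcp_pos: [0.5452, -0.1105, 0.0876]
eef_rot: [0.949, 0.315, -0.0, -0.0]
contact_force: [-3.8, 1.2, 6.1]
width: 0.0135
grasp_force: 44.8
```

```bash
python3 t.py
```

```text
t 15.025 yaw 0.6399 tz [0.056 0.467 0.055] j6 0.5757 tq6 -0.088
```

Request:
arm_command(motion=[[[0,0,0,0.0064,-1],[0,0,0,0.0064,-1]]])

```text
time_s: 15.28
tcp_pos: [0.5451, -0.1105, 0.0876]
eef_rot: [0.955, 0.296, -0.0, 0.0]
contact_force: [-2.8, 0.1, 6.2]
width: 0.0134
grasp_force: 45.0
```

```bash
python3 t.py
```

```text
t 15.275 yaw 0.6008 tz [0.156 0.549 0.4  ] j6 0.615 tq6 0.302
```

Request:
arm_command(motion=[[[0,0,0,0.0064,-1],[0,0,0,0.0064,-1]]])

```text
time_s: 15.52
tcp_pos: [0.5451, -0.1104, 0.0876]
eef_rot: [0.961, 0.276, -0.0, -0.0]
contact_force: [-3.8, -0.1, 5.8]
width: 0.0135
grasp_force: 44.8
```

```bash
python3 t.py
```

```text
t 15.525 yaw 0.5598 tz [ 0.006  0.549 -0.027] j6 0.6559 tq6 -0.104
```

Request:
arm_command(motion=[[[0,0,0,0.0064,-1],[0,0,0,0.0064,-1]]])

```text
time_s: 15.78
tcp_pos: [0.5452, -0.1104, 0.0876]
eef_rot: [0.967, 0.256, -0.0, -0.0]
contact_force: [-3.3, 1.5, 6.7]
width: 0.0138
grasp_force: 44.9
```

```bash
python3 t.py
```

```text
t 15.775 yaw 0.5183 tz [-0.009  0.534 -0.245] j6 0.6971 tq6 -0.43
```

Request:
arm_command(motion=[[[0,0,0,0.0064,-1]]])

```text
time_s: 15.9
tcp_pos: [0.5452, -0.1105, 0.0876]
eef_rot: [0.969, 0.247, -0.0, -0.0]
contact_force: [-3.7, 1.1, 6.5]
width: 0.0132
grasp_force: 44.8
```

```bash
python3 t.py
```

```text
t 15.9 yaw 0.4985 tz [ 0.101  0.541 -0.125] j6 0.7169 tq6 -0.226
```

Request:
arm_command(motion=[[[0,0,0,0.0064,-1],[0,0,0,0,-1],[0,0,0,0,-1],[0,0,0,0,-1],[0,0,0,0,-1]]])

```text
time_s: 16.52
tcp_pos: [0.5451, -0.1104, 0.0876]
eef_rot: [0.971, 0.237, -0.0, -0.0]
contact_force: [-3.7, 0.5, 6.0]
width: 0.0135
grasp_force: 44.8
```

```bash
python3 t.py
```

```text
t 16.525 yaw 0.4795 tz [0.04  0.491 0.008] j6 0.736 tq6 -0.039
```

Request:
arm_command(motion=[[[0,0,0,0,-0.2],[0,0,0,0,0.2],[0,0,0,0,0.2],[0,0,-0.1,0,0.2],[0,0,-0.3,0,0.2]]])

```text
time_s: 17.15
tcp_pos: [0.5436, -0.1098, 0.1341]
eef_rot: [0.971, 0.237, -0.002, -0.001]
contact_force: [0.5, -0.5, 0.7]
width: 0.0512
grasp_force: 0.0
```

Request:
arm_command(motion=[[[0,0,-0.4,0,-1],[0,0,-0.4,0,-1],[0,0,0,0,-1],[0,0,0,0,-1]]])

```text
time_s: 17.65
tcp_pos: [0.5453, -0.1104, 0.2317]
eef_rot: [0.971, 0.237, 0.0, 0.0]
contact_force: [-0.1, 0.2, -0.8]
width: -0.0001
grasp_force: 0.0
```

```bash
python3 - <<'E'
from cell import state,get_image
from h import *
from scipy.spatial.transform import Rotation as Ro
d=get_image("top");np.savez("top2.npz",**d)
cv2.imwrite("pics/t2.png",cv2.resize(d["image"][100:280,130:400],(800,533))[:,:,::-1])
h=cv2.cvtColor(d["image"],cv2.COLOR_RGB2HSV);R=((h[...,0]<6)|(h[...,0]>174))&(h[...,1]>180)&(h[...,2]>90)
b=big(R);print(len(b),ray(d,b.mean(0),.156))
s=state();print(s["tcp_pos"],s["joint_pos"],Ro.from_quat(s["eef_rot"]).as_matrix().round(3))
E
```

```text
Traceback (most recent call last):
  File "h.py", line 8, in big
    return max(c,key=cv2.contourArea)[:,0]
           ~~~^^^^^^^^^^^^^^^^^^^^^^^
ValueError: max() iterable argument is empty
```

View pics/t2.png

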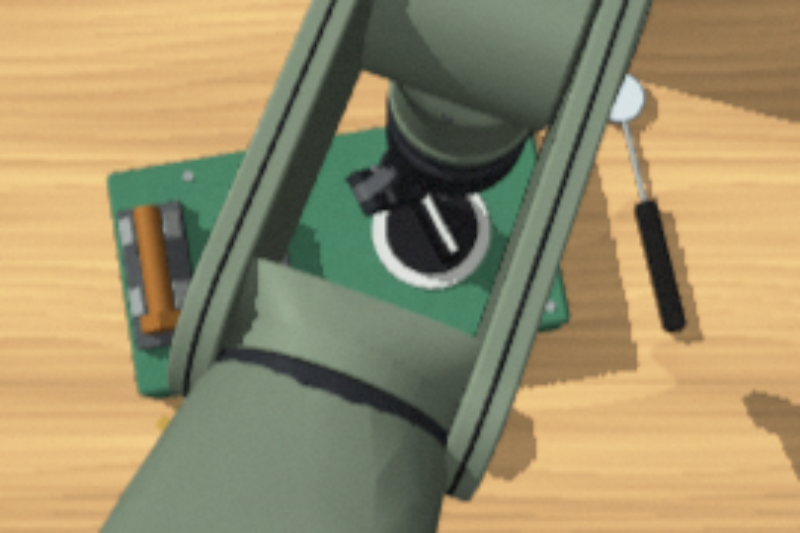

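The top view shows the knob clear of the fingers at its new angle, (437,225) in the crop. The ball is hidden behind the arm, so I'll go to a point in front of the lever.

Request:
arm_command(motion=[[[0,0,0,0.049,-1],[0,0,0,0.049,-1],[-0.209,-0.38,0,0,-1],[-0.209,-0.38,0,0,-1],[-0.209,-0.38,0,0,-1]]])

```text
time_s: 18.32
tcp_pos: [0.4456, 0.0127, 0.2292]
eef_rot: [0.996, 0.085, -0.002, -0.001]
contact_force: [0.8, 0.2, -0.2]
width: -0.0001
grasp_force: 0.0
```

Request:
arm_command(motion=[[[0,0,0,0,-1]]])

```text
time_s: 18.45
tcp_pos: [0.4445, 0.0139, 0.2291]
eef_rot: [0.996, 0.087, -0.002, -0.001]
contact_force: [-0.1, -0.1, -0.3]
width: -0.0003
grasp_force: 0.0
```

```bash
python3 - <<'E'
from cell import state,get_image
from h import *
from scipy.spatial.transform import Rotation as Ro
s=state();d=get_image("wrist")
cv2.imwrite("pics/w3.png",d["image"][:,:,::-1])
T=np.eye(4);T[:3,:3]=Ro.from_quat(s["eef_rot"]).as_matrix();T[:3,3]=s["tcp_pos"]
d["camera_from_world"]=np.linalg.inv(T@d["tool_from_camera"])
h=cv2.cvtColor(d["image"],cv2.COLOR_RGB2HSV);R=((h[...,0]<6)|(h[...,0]>174))&(h[...,1]>180)&(h[...,2]>90)
b=big(R);P=ray(d,b.mean(0),.157)[0];print(len(b),P,"tool",(np.linalg.inv(T)@np.r_[P,1])[:3],s["tcp_pos"],T[:3,:3].round(3))
E
```

```text
97 [0.49233506 0.01982329 0.157     ] tool [0.04847787 0.00259984 0.0718286 ] [0.44450689 0.01385307 0.2290627 ] [[ 0.985  0.174 -0.005]
 [ 0.174 -0.985  0.001]
 [-0.005 -0.002 -1.   ]]
```

View pics/w3.png

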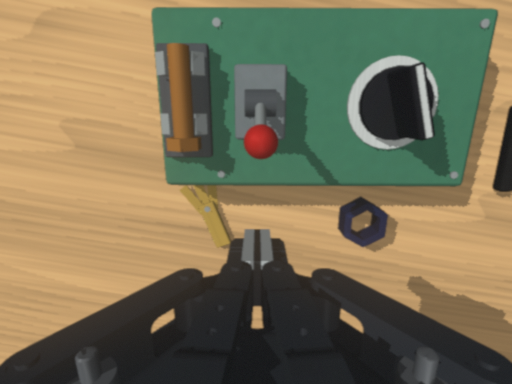

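The wrist view shows the ball at (261,141), directly ahead of the closed fingertips at (257,245). I'll lower the tool and push.

Request:
arm_command(motion=[[[0,0.022,0.4,0,-1],[0,0,0.42,0,-1],[0.1,0,0,0,-1],[0.1,0,0,0,-1],[0.1,0,0,0,-1]]])

```text
time_s: 19.12
tcp_pos: [0.4871, 0.0146, 0.1354]
eef_rot: [0.996, 0.085, 0.002, 0.001]
contact_force: [-1.1, -0.1, 1.5]
width: -0.0004
grasp_force: 0.6
```

Request:
arm_command(motion=[[[0.1,0,0,0,-1],[0.1,0,0,0,-1]]])

```text
time_s: 19.38
tcp_pos: [0.5091, 0.0192, 0.1339]
eef_rot: [0.996, 0.086, 0.001, 0.0]
contact_force: [-0.6, -1.1, 1.2]
width: 0.0001
grasp_force: 0.4
```

Request:
arm_command(motion=[[[0.07,0,0,0,-1]]])

```text
time_s: 19.5
tcp_pos: [0.5169, 0.0207, 0.1333]
eef_rot: [0.996, 0.086, 0.0, 0.0]
contact_force: [-0.4, 0.5, 0.6]
width: 0.0001
grasp_force: 0.4
```

Request:
arm_command(motion=[[[0.06,0,0,0,-1]]])

```text
time_s: 19.62
tcp_pos: [0.5233, 0.0219, 0.1328]
eef_rot: [0.996, 0.086, -0.0, 0.0]
contact_force: [-0.8, -0.0, -0.7]
width: -0.0001
grasp_force: 0.4
```

Request:
arm_command(motion=[[[0,0,0,0,-1]]])

```text
time_s: 19.75
tcp_pos: [0.5232, 0.0219, 0.1327]
eef_rot: [0.996, 0.086, 0.0, -0.0]
contact_force: [-0.2, -0.7, 0.0]
width: -0.0002
grasp_force: 0.0
```

Request:
arm_command(motion=[[[0.03,0,0,0,-1]]])

```text
time_s: 19.88
tcp_pos: [0.5258, 0.0225, 0.1325]
eef_rot: [0.996, 0.086, -0.001, -0.0]
contact_force: [-0.8, 0.1, 0.1]
width: 0.0001
grasp_force: 0.5
```

Request:
arm_command(motion=[[[0.03,0,0,0,-1]]])

```text
time_s: 20.0
tcp_pos: [0.5295, 0.023, 0.1326]
eef_rot: [0.996, 0.086, -0.001, -0.0]
contact_force: [-2.2, -0.6, 0.1]
width: 0.0003
grasp_force: 0.5
```

Request:
arm_command(motion=[[[0.015,0,0,0,-1]]])

```text
time_s: 20.12
tcp_pos: [0.5316, 0.0234, 0.1328]
eef_rot: [0.996, 0.086, -0.0, -0.0]
contact_force: [-2.2, -0.9, 0.4]
width: 0.0001
grasp_force: 0.4
```

```bash
python3 - <<'E'
from cell import get_image
import cv2
d=get_image("wrist");cv2.imwrite("pics/w4.png",d["image"][:,:,::-1])
E
```

```text
(no output)
```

View pics/w4.png

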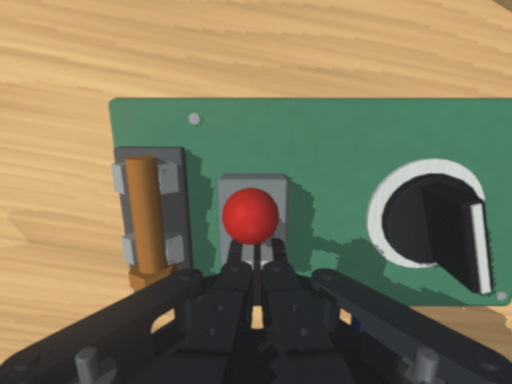

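The ball at (250,215) is being pushed ahead of the fingertips. It isn't at its stop yet, so I'll keep going in small steps until the force rises.

Request:
arm_command(motion=[[[0.025,0,0,0,-1]]])

```text
time_s: 20.3
tcp_pos: [0.5346, 0.0238, 0.1328]
eef_rot: [0.996, 0.086, -0.0, -0.0]
contact_force: [-1.1, 0.4, -0.4]
width: -0.0004
grasp_force: 0.4
```

Request:
arm_command(motion=[[[0.025,0,0,0,-1]]])

```text
time_s: 20.42
tcp_pos: [0.5361, 0.0242, 0.1325]
eef_rot: [0.996, 0.086, -0.002, 0.0]
contact_force: [-8.6, -1.9, 4.3]
width: -0.0003
grasp_force: 4.5
```

Request:
arm_command(motion=[[[0.02,0,0,0,-1]]])

```text
time_s: 20.55
tcp_pos: [0.5364, 0.0242, 0.1323]
eef_rot: [0.996, 0.086, -0.005, 0.0]
contact_force: [-13.7, -3.9, 8.0]
width: -0.0001
grasp_force: 7.9
```

Request:
arm_command(motion=[[[0,0,0,0,-1]]])

```text
time_s: 20.68
tcp_pos: [0.5363, 0.0242, 0.1323]
eef_rot: [0.996, 0.086, -0.005, 0.0]
contact_force: [-11.1, -3.5, 6.6]
width: -0.0
grasp_force: 6.5
```

Request:
arm_command(motion=[[[0,0,0,0,-1],[-0.2,0,0,0,-1],[-0.3,0,0,0,-1],[-0.4,0,-0.3,0,-1],[0,0,-0.45,0,-1]]])

```text
time_s: 21.3
tcp_pos: [0.4272, 0.0071, 0.2193]
eef_rot: [0.996, 0.085, -0.005, -0.002]
contact_force: [2.5, -0.4, -0.3]
width: -0.0
grasp_force: 0.0
```

Request:
arm_command(motion=[[[0.1,-0.4,-0.2,0,-1],[0.1,-0.45,0,0,-1],[0.1,-0.45,0,0,-1],[0,-0.45,0,0,-1],[0,-0.4,0,0,-1]]])

```text
time_s: 21.92
tcp_pos: [0.4253, 0.2691, 0.2475]
eef_rot: [0.996, 0.086, 0.001, -0.001]
contact_force: [0.8, 0.2, -0.1]
width: 0.0003
grasp_force: 0.0
```

Request:
arm_command(motion=[[[0,-0.4,0,0,-1],[0,0,0,0,-1],[0,0,0,0,-1]]])

```text
time_s: 22.3
tcp_pos: [0.4171, 0.314, 0.247]
eef_rot: [0.996, 0.086, 0.0, 0.0]
contact_force: [-0.4, 0.3, -0.1]
width: -0.0001
grasp_force: 0.0
```

```bash
python3 - <<'E'
from cell import get_image
from h import *
d=get_image("top");cv2.imwrite("pics/t5.png",cv2.resize(d["image"],(800,600))[:,:,::-1])
h=cv2.cvtColor(d["image"],cv2.COLOR_RGB2HSV);R=((h[...,0]<6)|(h[...,0]>174))&(h[...,1]>180)&(h[...,2]>90)
P=ray(d,big(R).mean(0),.152)[0];print(P,(P[:2]-[.5219,.0245])@[.985,.17])
E
```

```text
[0.56108383 0.03190219 0.152     ] 0.0398544438848015
```

View pics/t5.png

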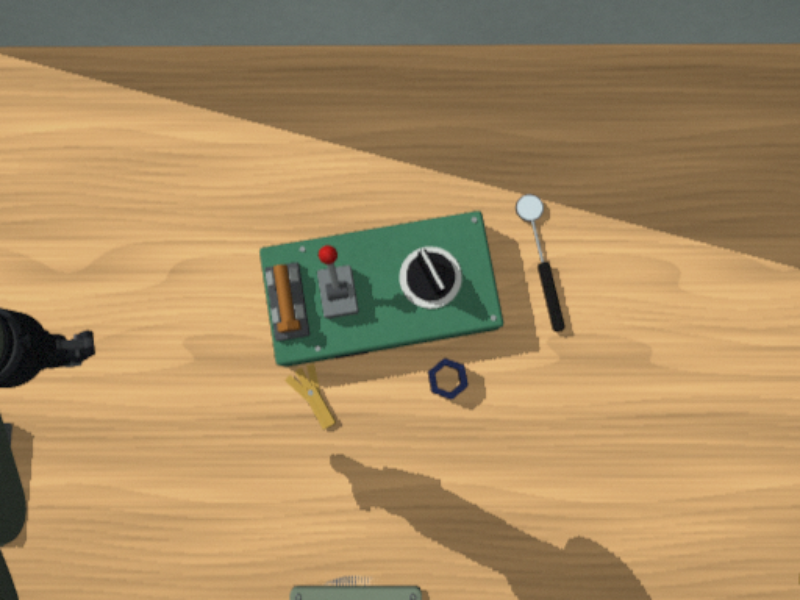

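The ball at (328,254) is thrown fully over, 40 mm past its pivot. The knob at (431,277) is at its new angle, and the nut, gauge and mirror haven't moved. I'll hand the job in.

```bash
python3 -c "from cell import sign_off; print(sign_off())"
```

```text
the job is handed in; nothing more can be done
None
```

The job is handed in, with no verdict returned: the knob met its stop at about 1.0 N m, was turned four clicks clockwise and left there, and the lever is fully over, with the nut, gauge and mirror unmoved in the last picture.

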